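Lock the grinder's tool rest with its pin

ROBOT

A 6-joint arm with a two-finger parallel gripper is mounted at the origin on the work surface. World frame = base frame: x ahead of the robot, y to its left, z up, the work surface at z = 0. Lengths are in m, angles in rad, forces in N, time in s.
With the tool pointing down it reaches from about 0.3 to 0.875 m from the base axis. Payload 6.4 kg.
Tool frame: the origin (TCP) lies midway between the tips of the shut fingers; the grasp point (between the pads) lies 19 mm behind it; z points along the fingers, y is the line along which they close (so a half turn about z gives the same grasp; the last joint's range is limited). The gripper opens to 85 mm and grips with 20 to 120 N. Pads are 22 mm wide; open, the fingers measure 114 mm over their backs; the gripper's body (76 mm by 85 mm) begins 54 mm behind the grasp point. The pads swing forward as they close: fully open they stand 13 mm farther back than shut.
Start: joints at [-1.531, 0.181, 1.607, -0, 1.354, -0.206], TCP at [0.14, -0.558, 0.231] pointing down, gripper open.
Joint ranges: [-2.99, 2.99], [-0.89, 2.07], [0.3, 2.58], [-1.14, 4.28], [0, 2.63], [-3.12, 3.12]. Speed limits (rad/s): [2.57, 2.57, 3.01, 3.14, 3.14, 3.14].

INTERFACE

Orientations are given as a unit quaternion [w, x, y, z].
In Python, from bench import ctrl, vision, workorder gives the robot as it stands. The module is installed in compiled form; this text tells all that it offers.
- The arm moves only by the tool servo_tool, never from a script. Its argument "steps" is a list of rows, each an object of numbers: "dx", "dy", "dz": the shift along the world's x, y, z as a fraction of full scale; "wx", "wy", "wz": the turn, a rotation vector about the world's x, y, z as a fraction of full scale. A call has exactly 5 rows; each row is the pose to reach, as a shift and turn from the pose commanded when the call began, turning the shorter way round; what a row does not reach only later rows make up. Full scale, the value 1, is 100 mm for a shift and pi rad for a turn. A row lasts 1/12 s, in which the tool goes at most 41.7 mm and 7.16 degrees, less where a joint would pass 70% of its speed; a pose out of reach is approached as far as the arm can. A call with a number of a shift or a turn outside -1 to 1 is refused whole. A call with a gripper value outside its range is refused whole. "jaw" is the opening, from 0 (shut) to 1 (fully open), set as the call begins (left out, the last holds). The fingers move at their own pace and stop on an object; the grip force is fixed at half the most. Time passes only in rows, so rows that repeat a pose let the fingers close, or fill a call up. It gives the time, the measured TCP pose, the force, the opening and the grip force at its end, in the units of the state.
- ctrl.get_obs(): the state, without advancing time (a new reading comes with each control period).
- vision.camera(name): name is "scene" or "top" or "wrist"; returns a dict with "frame" (400x640x3 uint8, red, green, blue), "vfov" (degrees; the focal length in pixels is half the picture's height over the tangent of half this angle, whatever the lens; pixels are square), "cx", "cy" (the principal point, pixels), "camera_from_world" (4x4, takes a point from world to camera coordinates). Camera axes: x right, y up, looking along -z (the intrinsics and any distortion apply to the point x, -y, -z); pixel columns grow to the right and rows downward; lengths in m; the calibration is good to about 2 mm. A picture is of the moment at which its call begins. There is no depth.
- workorder.hand_in(): hands the job in; it is judged then, once.
The state is a dict: "time_s": time; "q": joint angles; "dq": joint speeds; "joint_efforts": joint torques, N m; "eef_pos": TCP position; "eef_rot": TCP orientation; "wrist_force": force on the tool from outside, world axes, zero at the start; "torque": the same for the moment, N m; "opening": opening from 0.0 (shut) to 1.0 (fully open); "grasp_force": force on a finger pad.
Only numpy, scipy, OpenCV 4.12 (cv2) and the standard library are available. Lean on these libraries where they do the work, as an engineer would, in place of code of your own. Each camera call takes 0.05 s, during which the arm holds its last target. There are 200 camera calls.

TASK

Set the grinder up for sharpening: slide the blue tool rest along its rail all the way to its stop at the wheel, then take the red-handled lock pin out of its wooden stand and put it down through the hole in the rest into the hole in the rail, fully home with its collar flat on the rest. Leave the oil can, the whetstone and the knife where they are.

Things in the scene. Friction and masses are not known exactly. Their poses are not given: they have to be found in the camera images.
- grinder: Fixed wheel grinder with a dark steel slide rail. Origin on the table under the rail's hole; z up, +y along the rail away from the wheel. Rail 56 mm wide, top 60 mm high, y -100 to +180 mm, on a grey foot 120 mm wide. Purple wheel 150 mm diameter, 26 mm thick, centre at y = -178 mm, 115 mm high, axle along x; motor on its +x side, x 40 to 190 mm, top 177 mm high.
- rail_hole (a point): Centre of the mouth of the vertical 19 mm round hole in the rail, on the rail's top face, 60 mm above the table; the hole is 52 mm deep. Axes as the grinder's.
- rest (a joint): Position of the blue tool rest along the rail in m: 0 = at its stop, close to the wheel, where the rest's hole stands exactly over the rail's hole; it grows as the rest moves away from the wheel (grinder's +y), up to 0.080. About 3 N moves it and it stays where it is left.
- rest_hole (a point): Centre, on the top face 73 mm above the table, of the 19 mm hole through the blue rest plate. The plate is 84 (x) by 190 mm (y), 12 mm thick, hole in its middle, 1 mm over the rail. A steel knife-rest bar (22 mm in y) spans its wheel end, 84 mm from the hole towards -y, top 97 mm high. Moves with the rest; axes as the grinder's.
- rest_grip (a point): Middle of the yellow upright grip on the rest, 78 mm from the rest's hole towards +y and 103 mm above the table. The grip is 22 mm (x) by 32 mm (y), 38 mm high, top 122 mm above the table. Moves with the rest; axes as the grinder's.
- stand: Fixed dark wooden block, 85 x 85 mm, 70 mm high, with one vertical 20 mm hole, 64 mm deep, in the middle of its top. Origin at the centre of its underside, z up.
- pin: Loose steel lock pin, 106 mm long, about 0.13 kg, upright in the stand at the start, collar on the stand's top. Origin at the centre of its lower tip, z up the pin. Shaft 16 mm diameter, 60 mm long, its lowest 12 mm tapering to 7 mm; collar 34 mm diameter, 60 to 66 mm from the tip; square red handle 26 x 26 mm, 66 to 106 mm from the tip, sides along x and y.
- pin_grip (a point): Point on the pin's axis inside the red handle, 90 mm above the pin's tip, where it is best gripped; axes as the pin's.
- oil_can: Loose green oil can, 56 mm diameter, 120 mm high. Origin at the centre of its underside.
- whetstone: Loose grey whetstone, 180 (x) x 60 (y) x 25 (z) mm. Origin at the centre of its underside.
- knife: Loose kitchen knife lying flat, 260 mm long along its y, black handle towards -y, blade towards +y; 40 mm wide, 18 mm high. Origin under the knife near its bolster.
There are look-alikes about, which are no part of the job. What is meant by the pin is not black or turquoise, and is the larger of those in its own colour.

How it is judged:
By the outcome, as a careful person would: the job done as asked, in the order asked, and still so for the second after the job is handed in, with the robot touching nothing.
It also fails if it takes over 56 s, if anything falls off the work surface, if the arm or the gripper's body presses on something with over 40 N, if the wrist force passes 120 N, or if a joint passes its speed limit or range.

## Working session

There is one attempt and no reset: what is moved stays moved. The work goes in short steps, Python scripts to look and compute and a tool call to move; the robot and the scene stay as the last step left them, time stands still between calls to the robot, and variables do not carry over. Pictures are saved under pics/ and viewed, at most 10 in all, crops included, and the job is handed in when it is done.

Besides the shell and the picture viewer there is one more tool, called after "Request:" as name([rows], argument=value, ...), one row to a line, values as JSON. servo_tool: Moves the arm, as the interface text tells. Its arguments: {"type":"object","properties":{"steps":{"type":"array","items":{"type":"object","properties":{"dx":{"type":"number"},"dy":{"type":"number"},"dz":{"type":"number"},"wx":{"type":"number"},"wy":{"type":"number"},"wz":{"type":"number"}}}},"jaw":{"type":"number"}},"required":["steps"]}

```bash
mkdir -p pics
python3 - <<'E'
from bench import ctrl, vision
import cv2,pickle
d={}
for n in ("scene","top","wrist"):
    c=vision.camera(n); d[n]=c; cv2.imwrite(f"pics/{n}0.png",c["frame"][:,:,::-1])
    print(n,c["vfov"],c["cx"],c["cy"],[k for k in c]); print(c["camera_from_world"].round(3))
pickle.dump(d,open("d0.pkl","wb"))
o=ctrl.get_obs();print(o)
E
```

```text
scene 46.91071681137905 316.04079339213945 193.84990691845013 ['frame', 'vfov', 'cx', 'cy', 'camera_from_world']
[[ 0.753  0.658 -0.022 -0.518]
 [-0.362  0.441  0.822  0.032]
 [ 0.55  -0.611  0.57  -1.146]
 [ 0.     0.     0.     1.   ]]
top 43.35347525412028 315.60959006885474 197.8306663455538 ['frame', 'vfov', 'cx', 'cy', 'camera_from_world']
[[ 0.009 -1.     0.011  0.17 ]
 [ 0.996  0.01   0.087 -0.579]
 [-0.087  0.01   0.996 -1.102]
 [ 0.     0.     0.     1.   ]]
wrist 70.28340873704242 317.29193367508145 199.74178278290682 ['frame', 'vfov', 'cx', 'cy', 'camera_from_world']
[[ 0.243 -0.97  -0.001 -0.576]
 [ 0.922  0.231 -0.311  0.04 ]
 [ 0.301  0.075  0.951 -0.38 ]
 [ 0.     0.     0.     1.   ]]
{'time_s': 0.15, 'q': array([-1.53128004e+00,  1.81360943e-01,  1.60777388e+00,  9.94693829e-06,
        1.35374718e+00, -2.06293911e-01]), 'dq': array([ 3.21299469e-04, -2.76050828e-03, -3.07907597e-03, -1.34209126e-03,
       -2.68308061e-05, -5.73376750e-04]), 'joint_efforts': array([ 1.09610279e-03, -4.45259535e+01, -3.51695287e+01, -3.15608040e-04,
        5.77334926e-03, -1.19161257e-05]), 'eef_pos': array([ 0.13992897, -0.5572984 ,  0.23059854]), 'eef_rot': array([-6.42025992e-04,  9.92456596e-01,  1.22594816e-01,  5.85352437e-05]), 'wrist_force': array([-0.2215716 ,  0.87091658, -0.07124395]), 'torque': array([0.02480068, 0.01300546, 0.01600539]), 'grasp_force': 0.0, 'opening': 1.0022750420979702}
```

View pics/top0.png

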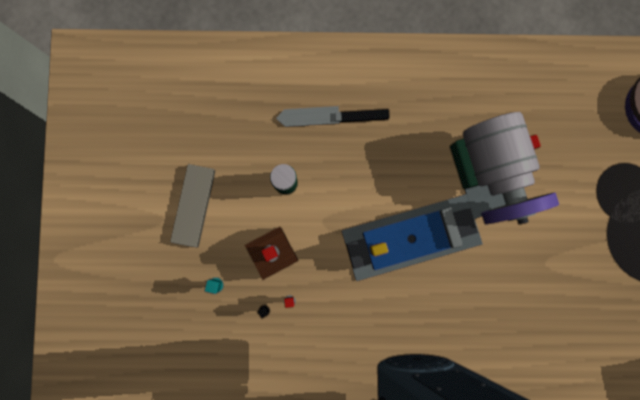

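View pics/scene0.png

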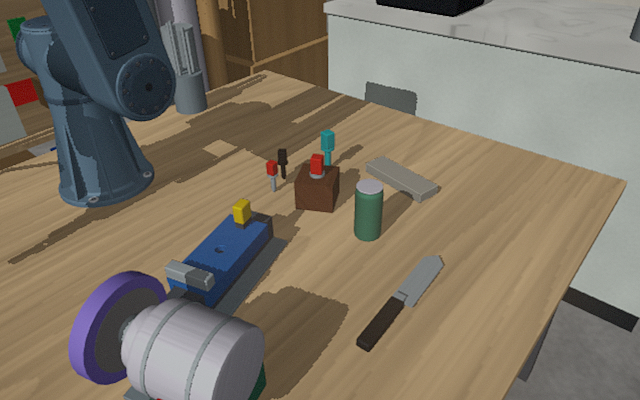

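Top view: pin handle (271,254) in the brown stand, rest hole (412,239), yellow grip (380,249), wheel near (520,208). The small red one at (289,302) is a look-alike. Scene view: pin handle (316,163), grip (242,211), hole (220,250).

```bash
cat > h.py <<'E'
import numpy as np, cv2
def ray(c,u,v):
    f=200/np.tan(np.radians(c["vfov"]/2)); M=c["camera_from_world"]
    d=np.array([(u-c["cx"])/f,-(v-c["cy"])/f,-1.]); R=M[:3,:3]
    return -R.T@M[:3,3], R.T@d
def onz(c,u,v,z):
    o,d=ray(c,u,v); return o+d*(z-o[2])/d[2]
def tri(c1,p1,c2,p2):
    o1,d1=ray(c1,*p1);o2,d2=ray(c2,*p2)
    t=np.linalg.lstsq(np.c_[d1,-d2],o2-o1,rcond=None)[0]
    a,b=o1+t[0]*d1,o2+t[1]*d2; return (a+b)/2,np.linalg.norm(a-b)
def proj(c,p):
    f=200/np.tan(np.radians(c["vfov"]/2)); q=c["camera_from_world"]@np.r_[p,1]
    return np.array([c["cx"]+f*q[0]/-q[2],c["cy"]-f*q[1]/-q[2]])
R={"red":[((0,150,90),(6,255,255)),((174,150,90),(180,255,255))],"yellow":[((22,150,120),(32,255,255))],
"blue":[((100,120,50),(120,255,255))],"brown":[((0,80,20),(12,200,110))],"purple":[((122,80,60),(140,255,255))]}
def blobs(c,col,amin=20):
    h=cv2.cvtColor(c["frame"],cv2.COLOR_RGB2HSV); m=0
    for lo,hi in R[col]: m=m|cv2.inRange(h,lo,hi)
    n,l,s,ce=cv2.connectedComponentsWithStats(m)
    return [(s[i,4],ce[i].round(1),s[i,:4],(l==i).astype(np.uint8)) for i in np.argsort(-s[:,4]) if i and s[i,4]>=amin]
E
python3 - <<'E'
import pickle; from h import *
d=pickle.load(open("d0.pkl","rb"))
for n in("top","scene"):
  for k in R:
    for b in blobs(d[n],k)[:3]:
      cs=cv2.findContours(b[3],0,2)[0][0]; r=cv2.minAreaRect(cs)
      print(n,k,b[0],b[1],b[2],[np.round(x,1) for x in r])
      if n=="top":
        z={"blue":.073,"yellow":.122,"red":.116,"brown":.07,"purple":.19}[k]
        P=np.array([onz(d[n],*p,z)[:2] for p in cv2.boxPoints(r)]);print("   corners",P.round(4).tolist(),"c",P.mean(0).round(4), "sides",np.linalg.norm(P[1]-P[0]).round(4),np.linalg.norm(P[2]-P[1]).round(4))
# combined crops
def crop(n,x,y,w,h,s): return cv2.resize(d[n]["frame"][y:y+h,x:x+w,::-1],None,fx=s,fy=s,interpolation=cv2.INTER_CUBIC)
cv2.imwrite("pics/c1.png",np.vstack([crop("top",235,185,260,100,3),crop("scene",150,150,260,100,3)]))
E
```

```text
top red 152 [269.4 252.9] [262 246  16  15] [array([269.3, 252.9]), array([11.9, 12.7]), np.float64(66.0)]
   corners [[0.4612, 0.2868], [0.4719, 0.2634], [0.45, 0.2532], [0.4394, 0.2766]] c [0.4556 0.27  ] sides 0.0257 0.0241
top red 85 [535.2 141. ] [531 135   9  14] [array([535.4, 141. ]), array([13. ,  6.3]), np.float64(71.6)]
   corners [[0.7035, -0.27], [0.7079, -0.2827], [0.6819, -0.2906], [0.6776, -0.2779]] c [ 0.6927 -0.2803] sides 0.0134 0.0271
top red 83 [288.7 302.2] [284 297  10  11] [array([288.7, 302.3]), array([9., 9.]), np.float64(78.7)]
   corners [[0.3639, 0.2402], [0.3676, 0.2224], [0.35, 0.2186], [0.3463, 0.2363]] c [0.3569 0.2294] sides 0.0182 0.018
top yellow 119 [379.7 248.9] [373 244  15  11] [array([379.7, 248.8]), array([ 9.1, 13.3]), np.float64(74.1)]
   corners [[0.4711, 0.0615], [0.4787, 0.0354], [0.4612, 0.0304], [0.4535, 0.0564]] c [0.4661 0.0459] sides 0.0272 0.0183
top blue 2823 [408.2 239.2] [363 211  87  59] [array([406. , 239.8]), array([39.4, 79.5]), np.float64(73.7)]
   corners [[0.5006, 0.0764], [0.5499, -0.0871], [0.4694, -0.1099], [0.4208, 0.
[... 913 characters left out ...]
rray([12.6, 20. ]), np.float64(6.7)]
scene red 143 [271.3 167. ] [266 160  11  16] [array([271. , 167.5]), array([15., 10.]), np.float64(90.0)]
scene yellow 248 [239.2 210.4] [232 199  17  25] [array([238.6, 210.3]), array([14.4, 24.5]), np.float64(13.4)]
scene blue 3188 [221. 256.] [167 215 100  92] [array([220.3, 258.2]), array([ 50.8, 112.4]), np.float64(43.2)]
scene brown 1132 [315.2 189.1] [294 157  45  56] [array([315.4, 183.2]), array([42.9, 53.8]), np.float64(6.7)]
scene brown 42 [275.2 168.3] [273 161   5  14] [array([275. , 167.5]), array([13.,  4.]), np.float64(90.0)]
scene purple 3707 [103.  322.8] [ 69 271  98 114] [array([112.6, 324.1]), array([ 71.6, 120.1]), np.float64(27.5)]
```

View pics/c1.png

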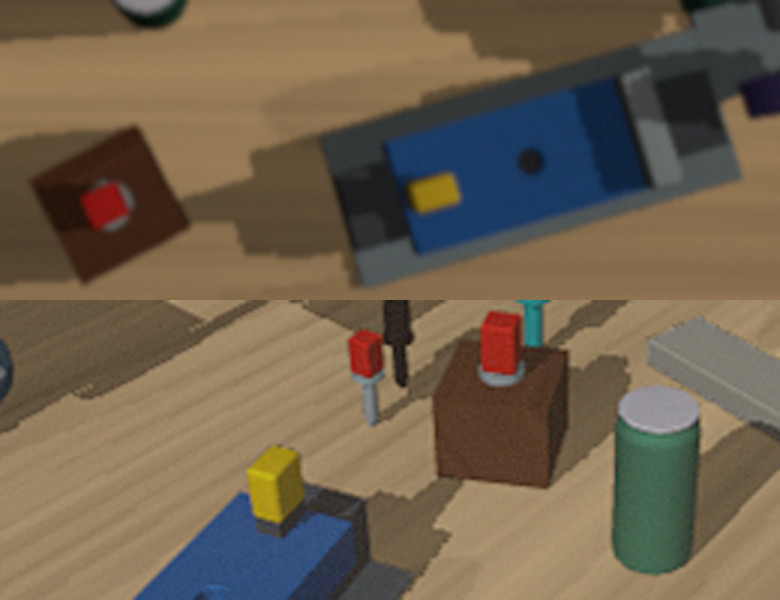

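The crop shows the rest hole at top pixel (411.7,238.7), the yellow grip at (380,249), the rail's far end at about (349,256), and the pin's collar on the stand top. The pin is the larger red one.

Run:
```python
import pickle; from h import *
d=pickle.load(open("d0.pkl","rb"));t,s=d["top"],d["scene"]
print("cam",ray(t,0,0)[0])
hole=onz(t,411.7,238.7,.073);print("hole",hole, "scene tri",tri(t,(411.7,238.7),s,(220.5,250.5)))
a=np.radians(16.8);yg=np.array([-np.sin(a),np.cos(a),0])
print("grip from hole",hole+.078*yg, "grip mask at .12",onz(t,379.7,248.9,.118),"tri",tri(t,(379.7,248.9),s,(240,207)))
e=onz(t,349.3,256,.06);print("rail end",e,"railhole",e-.18*yg, "rest q",(hole-(e-.18*yg))@yg)
print("handle",onz(t,269.4,252.9,.115),"tri",tri(t,(269.4,252.9),s,(316,160)))
```

```text
cam [0.47935805 0.18694193 1.14652471]
hole [ 0.48752139 -0.02906272  0.073     ] scene tri (array([ 0.48808652, -0.02915279,  0.06921437]), np.float64(0.0016996985082491402))
grip from hole [0.46497691 0.04560821 0.073     ] grip mask at .12 [0.46585066 0.04544473 0.118     ] tri (array([0.46556353, 0.0444831 , 0.11288117]), np.float64(0.0006728389362431811))
rail end [0.44931003 0.10286347 0.06      ] railhole [ 0.50133575 -0.06945404  0.06      ] rest q 0.04266019225008522
handle [0.45561757 0.26997771 0.115     ] tri (array([0.45501196, 0.27031181, 0.10614047]), np.float64(0.001103848602732227))
```

Request:
servo_tool([
  {"dx":0.2,"dy":0.33,"wz":0.039},
  {"dx":0.4,"dy":0.66,"wz":0.078},
  {"dx":0.6,"dy":1.0,"wz":0.117},
  {"dx":0.6,"dy":1.0,"wz":0.155},
  {"dx":0.6,"dy":1.0,"wz":0.19},
])

```text
$.steps[0]: bad value
```

Request:
servo_tool([
  {"dx":0.2,"dy":0.33,"dz":0,"wx":0,"wy":0,"wz":0.039},
  {"dx":0.4,"dy":0.66,"dz":0,"wx":0,"wy":0,"wz":0.078},
  {"dx":0.6,"dy":1.0,"dz":0,"wx":0,"wy":0,"wz":0.117},
  {"dx":0.6,"dy":1.0,"dz":0,"wx":0,"wy":0,"wz":0.155},
  {"dx":0.6,"dy":1.0,"dz":0,"wx":0,"wy":0,"wz":0.19},
])

```text
time_s: 0.57
eef_pos: [0.2011, -0.4557, 0.2311]
eef_rot: [-0.0, 0.911, 0.413, 0.0]
wrist_force: [-0.1, -0.6, 0.9]
opening: 1.003
grasp_force: 0.0
```

Request:
servo_tool([
  {"dx":0.2,"dy":0.33,"dz":0,"wx":0,"wy":0,"wz":0.039},
  {"dx":0.4,"dy":0.66,"dz":0,"wx":0,"wy":0,"wz":0.078},
  {"dx":0.6,"dy":1.0,"dz":0,"wx":0,"wy":0,"wz":0.117},
  {"dx":0.6,"dy":1.0,"dz":0,"wx":0,"wy":0,"wz":0.155},
  {"dx":0.6,"dy":1.0,"dz":0,"wx":0,"wy":0,"wz":0.19},
])

```text
time_s: 0.98
eef_pos: [0.261, -0.3557, 0.2312]
eef_rot: [-0.0, 0.749, 0.663, 0.0]
wrist_force: [0.7, 0.1, -0.3]
opening: 1.002
grasp_force: 0.0
```

Request:
servo_tool([
  {"dx":0.2,"dy":0.33,"dz":0,"wx":0,"wy":0,"wz":0.039},
  {"dx":0.4,"dy":0.66,"dz":0,"wx":0,"wy":0,"wz":0.078},
  {"dx":0.6,"dy":1.0,"dz":0,"wx":0,"wy":0,"wz":0.117},
  {"dx":0.6,"dy":1.0,"dz":0,"wx":0,"wy":0,"wz":0.13},
  {"dx":0.6,"dy":1.0,"dz":0,"wx":0,"wy":0,"wz":0.13},
])

```text
time_s: 1.4
eef_pos: [0.3208, -0.2559, 0.2312]
eef_rot: [0.0, 0.6, 0.8, 0.0]
wrist_force: [0.3, -0.5, 0.2]
opening: 0.999
grasp_force: 0.0
```

Request:
servo_tool([
  {"dx":0.2,"dy":0.33,"dz":0,"wx":0,"wy":0,"wz":0},
  {"dx":0.4,"dy":0.66,"dz":0,"wx":0,"wy":0,"wz":0},
  {"dx":0.6,"dy":1.0,"dz":0,"wx":0,"wy":0,"wz":0},
  {"dx":0.6,"dy":1.0,"dz":0,"wx":0,"wy":0,"wz":0},
  {"dx":0.6,"dy":1.0,"dz":0,"wx":0,"wy":0,"wz":0},
])

```text
time_s: 1.82
eef_pos: [0.3803, -0.1569, 0.2312]
eef_rot: [-0.0, 0.602, 0.799, -0.0]
wrist_force: [0.2, 0.6, 0.3]
opening: 0.999
grasp_force: 0.0
```

Request:
servo_tool([
  {"dx":0.2,"dy":0.33,"dz":0,"wx":0,"wy":0,"wz":0},
  {"dx":0.4,"dy":0.66,"dz":0,"wx":0,"wy":0,"wz":0},
  {"dx":0.6,"dy":1.0,"dz":0,"wx":0,"wy":0,"wz":0},
  {"dx":0.6,"dy":1.0,"dz":0,"wx":0,"wy":0,"wz":0},
  {"dx":0.6,"dy":1.0,"dz":0,"wx":0,"wy":0,"wz":0},
])

```text
time_s: 2.23
eef_pos: [0.4402, -0.0581, 0.2311]
eef_rot: [-0.0, 0.602, 0.798, -0.0]
wrist_force: [0.1, 0.0, -1.0]
opening: 1.0
grasp_force: 0.0
```

Request:
servo_tool([
  {"dx":0.1,"dy":0.35,"dz":0,"wx":0,"wy":0,"wz":0.005},
  {"dx":0.2,"dy":0.7,"dz":0,"wx":0,"wy":0,"wz":0.005},
  {"dx":0.25,"dy":1.0,"dz":-0.2,"wx":0,"wy":0,"wz":0.005},
  {"dx":0.255,"dy":1.0,"dz":-0.5,"wx":0,"wy":0,"wz":0.005},
  {"dx":0.255,"dy":1.0,"dz":-0.7,"wx":0,"wy":0,"wz":0.005},
])

```text
time_s: 2.65
eef_pos: [0.4651, 0.041, 0.1596]
eef_rot: [-0.0, 0.597, 0.802, -0.001]
wrist_force: [-0.6, 0.2, -0.3]
opening: 0.998
grasp_force: 0.0
```

Request:
servo_tool([
  {"dx":0,"dy":0.03,"dz":-0.25,"wx":0,"wy":0,"wz":0},
  {"dx":0,"dy":0.03,"dz":-0.5,"wx":0,"wy":0,"wz":0},
  {"dx":0,"dy":0.03,"dz":-0.7,"wx":0,"wy":0,"wz":0},
  {"dx":0,"dy":0.03,"dz":-0.72,"wx":0,"wy":0,"wz":0},
  {"dx":0,"dy":0.03,"dz":-0.72,"wx":0,"wy":0,"wz":0},
])

```text
time_s: 3.07
eef_pos: [0.4644, 0.0431, 0.0883]
eef_rot: [-0.001, 0.598, 0.802, -0.001]
wrist_force: [0.1, -0.1, 0.5]
opening: 1.001
grasp_force: 0.0
```

Request:
servo_tool([
  {"dx":0,"dy":0,"dz":0,"wx":0,"wy":0,"wz":0},
  {"dx":0,"dy":0,"dz":0,"wx":0,"wy":0,"wz":0},
  {"dx":0,"dy":0,"dz":0,"wx":0,"wy":0,"wz":0},
  {"dx":0,"dy":0,"dz":0,"wx":0,"wy":0,"wz":0},
  {"dx":0,"dy":0,"dz":0,"wx":0,"wy":0,"wz":0},
], jaw=0)

```text
time_s: 3.48
eef_pos: [0.466, 0.0452, 0.0901]
eef_rot: [0.001, 0.596, 0.803, 0.0]
wrist_force: [-1.0, -0.7, -0.0]
opening: 0.301
grasp_force: 0.0
```

Request:
servo_tool([
  {"dx":0,"dy":0,"dz":0,"wx":0,"wy":0,"wz":0},
  {"dx":0,"dy":0,"dz":0,"wx":0,"wy":0,"wz":0},
  {"dx":0,"dy":0,"dz":0,"wx":0,"wy":0,"wz":0},
  {"dx":0,"dy":0,"dz":0,"wx":0,"wy":0,"wz":0},
  {"dx":0,"dy":0,"dz":0,"wx":0,"wy":0,"wz":0},
])

```text
time_s: 3.9
eef_pos: [0.4662, 0.0453, 0.0902]
eef_rot: [0.001, 0.596, 0.803, 0.0]
wrist_force: [-0.6, 0.2, 6.3]
opening: 0.246
grasp_force: 60.5
```

Request:
servo_tool([
  {"dx":0.014,"dy":-0.048,"dz":0,"wx":0,"wy":0,"wz":0},
  {"dx":0.029,"dy":-0.096,"dz":0,"wx":0,"wy":0,"wz":0},
  {"dx":0.043,"dy":-0.144,"dz":0,"wx":0,"wy":0,"wz":0},
  {"dx":0.058,"dy":-0.191,"dz":0,"wx":0,"wy":0,"wz":0},
  {"dx":0.072,"dy":-0.239,"dz":0,"wx":0,"wy":0,"wz":0},
])

```text
time_s: 4.32
eef_pos: [0.4732, 0.0217, 0.0902]
eef_rot: [0.0, 0.596, 0.803, 0.001]
wrist_force: [-1.3, 1.8, 7.8]
opening: 0.248
grasp_force: 60.7
```

Request:
servo_tool([
  {"dx":0.009,"dy":-0.029,"dz":0,"wx":0,"wy":0,"wz":0},
  {"dx":0.017,"dy":-0.057,"dz":0,"wx":0,"wy":0,"wz":0},
  {"dx":0.026,"dy":-0.086,"dz":0,"wx":0,"wy":0,"wz":0},
  {"dx":0.035,"dy":-0.115,"dz":0,"wx":0,"wy":0,"wz":0},
  {"dx":0.038,"dy":-0.125,"dz":0,"wx":0,"wy":0,"wz":0},
])

```text
time_s: 4.73
eef_pos: [0.477, 0.0089, 0.0902]
eef_rot: [0.0, 0.596, 0.803, 0.0]
wrist_force: [-1.7, 2.4, 7.5]
opening: 0.244
grasp_force: 60.6
```

Request:
servo_tool([
  {"dx":0.003,"dy":-0.01,"dz":0,"wx":0,"wy":0,"wz":0},
  {"dx":0.006,"dy":-0.019,"dz":0,"wx":0,"wy":0,"wz":0},
  {"dx":0.009,"dy":-0.029,"dz":0,"wx":0,"wy":0,"wz":0},
  {"dx":0.012,"dy":-0.038,"dz":0,"wx":0,"wy":0,"wz":0},
  {"dx":0.012,"dy":-0.038,"dz":0,"wx":0,"wy":0,"wz":0},
])

```text
time_s: 5.15
eef_pos: [0.4781, 0.0052, 0.0902]
eef_rot: [0.0, 0.596, 0.803, 0.0]
wrist_force: [-1.9, 1.8, 7.4]
opening: 0.248
grasp_force: 60.7
```

Moved ~42 mm, no stop yet; creep on.

Request:
servo_tool([
  {"dx":0.003,"dy":-0.01,"dz":0,"wx":0,"wy":0,"wz":0},
  {"dx":0.006,"dy":-0.019,"dz":0,"wx":0,"wy":0,"wz":0},
  {"dx":0.009,"dy":-0.029,"dz":0,"wx":0,"wy":0,"wz":0},
  {"dx":0.009,"dy":-0.029,"dz":0,"wx":0,"wy":0,"wz":0},
  {"dx":0.009,"dy":-0.029,"dz":0,"wx":0,"wy":0,"wz":0},
])

```text
time_s: 5.57
eef_pos: [0.479, 0.0023, 0.0902]
eef_rot: [0.0, 0.596, 0.803, 0.0]
wrist_force: [-2.2, 1.0, 7.6]
opening: 0.248
grasp_force: 60.7
```

Request:
servo_tool([
  {"dx":0.003,"dy":-0.01,"dz":0,"wx":0,"wy":0,"wz":0},
  {"dx":0.006,"dy":-0.019,"dz":0,"wx":0,"wy":0,"wz":0},
  {"dx":0.009,"dy":-0.029,"dz":0,"wx":0,"wy":0,"wz":0},
  {"dx":0.009,"dy":-0.029,"dz":0,"wx":0,"wy":0,"wz":0},
  {"dx":0.009,"dy":-0.029,"dz":0,"wx":0,"wy":0,"wz":0},
])

```text
time_s: 5.98
eef_pos: [0.4789, 0.0023, 0.0902]
eef_rot: [-0.002, 0.596, 0.803, 0.002]
wrist_force: [-5.4, 14.5, 13.8]
opening: 0.249
grasp_force: 61.6
```

Run:
```python
from bench import vision; from h import *
t=vision.camera("top"); f=t["frame"][:,:,::-1]
cv2.imwrite("pics/c2.png",cv2.resize(f[190:290,330:530],None,fx=4,fy=4,interpolation=cv2.INTER_CUBIC))
a=np.radians(16.8);yg=np.array([-np.sin(a),np.cos(a),0])
hole=np.array([.4877,-.029,.073])-.048*yg; rh=hole-[0,0,.013]
for k in(.18,-.1):print(k,proj(t,rh+k*yg))
```

```text
0.18 [351.85811528 255.9121303 ]
-0.1 [475.58649076 219.46835193]
```

View pics/c2.png

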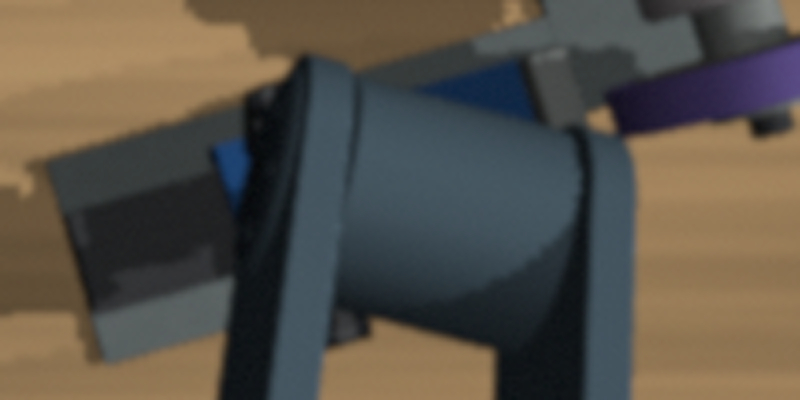

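The rail's far end shows at about crop (80,260), and the wheel-side bar stands close by the wheel. Force jumped to about 15 N with no motion after 44.8 mm of travel (42.7 mm predicted), so the rest is at its stop. Release and rise.

Request:
servo_tool([
  {"dx":0,"dy":0,"dz":0,"wx":0,"wy":0,"wz":0},
  {"dx":0,"dy":0,"dz":0,"wx":0,"wy":0,"wz":0},
  {"dx":0,"dy":0,"dz":0,"wx":0,"wy":0,"wz":0},
  {"dx":0,"dy":0,"dz":0,"wx":0,"wy":0,"wz":0},
  {"dx":0,"dy":0,"dz":0,"wx":0,"wy":0,"wz":0},
], jaw=0.7)

```text
time_s: 6.45
eef_pos: [0.4794, -0.001, 0.0891]
eef_rot: [-0.0, 0.596, 0.803, -0.0]
wrist_force: [-0.2, 0.3, -0.4]
opening: 0.703
grasp_force: 0.0
```

Request:
servo_tool([
  {"dx":0,"dy":0,"dz":0.3,"wx":0,"wy":0,"wz":0},
  {"dx":0,"dy":0,"dz":0.6,"wx":0,"wy":0,"wz":0},
  {"dx":0,"dy":0,"dz":0.9,"wx":0,"wy":0,"wz":0},
  {"dx":0,"dy":0.3,"dz":1.0,"wx":0,"wy":0,"wz":0.02},
  {"dx":0,"dy":0.6,"dz":1.0,"wx":0,"wy":0,"wz":0.04},
])

```text
time_s: 6.87
eef_pos: [0.4821, 0.0584, 0.1931]
eef_rot: [0.003, 0.545, 0.838, 0.001]
wrist_force: [0.0, -0.4, -1.1]
opening: 0.699
grasp_force: 0.0
```

Request:
servo_tool([
  {"dx":0,"dy":0.33,"dz":0,"wx":0,"wy":0,"wz":0},
  {"dx":-0.1,"dy":0.66,"dz":0,"wx":0,"wy":0,"wz":0},
  {"dx":-0.2,"dy":1.0,"dz":0,"wx":0,"wy":0,"wz":0},
  {"dx":-0.22,"dy":1.0,"dz":0,"wx":0,"wy":0,"wz":0},
  {"dx":-0.22,"dy":1.0,"dz":0,"wx":0,"wy":0,"wz":0},
])

```text
time_s: 7.28
eef_pos: [0.4565, 0.1606, 0.1891]
eef_rot: [-0.0, 0.543, 0.84, -0.0]
wrist_force: [0.3, 0.1, -0.2]
opening: 0.697
grasp_force: 0.0
```

Run:
```python
from bench import vision; from h import *
t=vision.camera("top"); w=vision.camera("wrist"); f=t["frame"][:,:,::-1]
a=cv2.resize(f[185:265,340:540],None,fx=3.2,fy=3.2,interpolation=cv2.INTER_CUBIC)
cv2.imwrite("pics/c3.png",np.vstack([a,cv2.resize(w["frame"][:,:,::-1],(512,320)) if 0 else cv2.copyMakeBorder(cv2.resize(w["frame"][:,:,::-1],(512,320)),0,0,0,128,0)]))
# dark hole inside blue plate
for e in (proj(t,np.array([.5005,-.072,.073])),):
  print("pred",e); x,y=e.round().astype(int); g=f[y-6:y+7,x-6:x+7].max(2).astype(float)
  m=np.clip(g.max()*0.7-g,0,None) ; Y,X=np.mgrid[y-6:y+7,x-6:x+7]; u,v=(X*m).sum()/m.sum(),(Y*m).sum()/m.sum()
  print("hole",u,v,onz(t,u,v,.073)); print(g.astype(int))
for b in blobs(w,"red",100)[:2]:
  r=cv2.minAreaRect(cv2.findContours(b[3],0,2)[0][0]); P=np.array([onz(w,*p,.116)[:2] for p in cv2.boxPoints(r)])
  print(b[0],b[1],P.round(4).tolist(),P.mean(0))
```

```text
pred [431.73811925 232.79014372]
hole 431.64725634001945 232.48564107095518 [ 0.5011466 -0.0718125  0.073    ]
[[102 102 101  96  92  84  80  81  80  77  73  78  84]
 [102 101  97  89  79  71  70  74  80  85  88  91  96]
 [101  96  83  67  52  44  45  52  65  81  93  99 101]
 [ 99  88  65  40  25  20  21  27  42  66  89  99 102]
 [ 97  82  55  28  13  12  10  16  26  52  80  97 102]
 [ 97  80  55  31  14   9   9  12  19  44  75  93 102]
 [ 98  83  61  36  17  10  12  14  20  45  74  95 100]
 [ 99  88  65  37  17  10  11  16  27  52  78  96 102]
 [102  94  75  48  27  17  16  25  40  64  88  99 101]
 [103 101  89  71  52  43  41  47  62  80  95 101 102]
 [104 103  99  90  80  72  71  76  85  94 101 102 102]
 [104 103 102 100  97  93  92  94  98 100 101 102 103]
 [104 103 102 102 101 100 101 102 102 103 102 102 101]]
1531 [378.6  75.2] [[0.4464, 0.2494], [0.4355, 0.2737], [0.4619, 0.2843], [0.4739, 0.2605]] [0.45441334 0.26698702]
627 [236.   71.8] [[0.3552, 0.2189], [0.3542, 0.2357], [0.375, 0.2397], [0.3766, 0.223]] [0.36524883 0.229336  ]
```

View pics/c3.png

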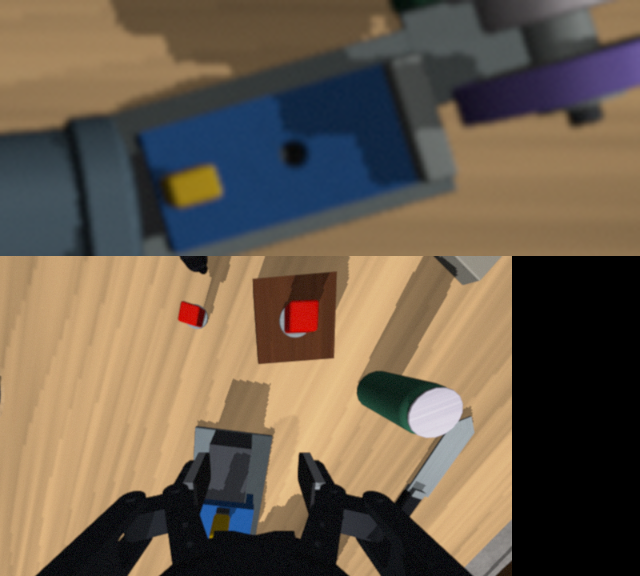

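The rest plate has moved with its bar against the wheel side, and the hole measures (0.501,-0.072), as predicted from the travel. The wrist view shows the pin handle square to the tool (24.2°). Going to the pin.

Request:
servo_tool([
  {"dx":0,"dy":0.35,"dz":0,"wx":0,"wy":0,"wz":0},
  {"dx":-0.01,"dy":0.7,"dz":0,"wx":0,"wy":0,"wz":0},
  {"dx":-0.01,"dy":1.0,"dz":0,"wx":0,"wy":0,"wz":0},
  {"dx":-0.01,"dy":1.0,"dz":0,"wx":0,"wy":0,"wz":0},
  {"dx":-0.01,"dy":1.0,"dz":0,"wx":0,"wy":0,"wz":0},
])

```text
time_s: 7.8
eef_pos: [0.457, 0.2591, 0.1891]
eef_rot: [0.0, 0.545, 0.839, -0.0]
wrist_force: [0.6, 0.6, -0.0]
opening: 0.696
grasp_force: 0.0
```

Request:
servo_tool([
  {"dx":0,"dy":0.094,"dz":0,"wx":0,"wy":0,"wz":0},
  {"dx":0,"dy":0.094,"dz":-0.2,"wx":0,"wy":0,"wz":0},
  {"dx":0,"dy":0.094,"dz":-0.4,"wx":0,"wy":0,"wz":0},
  {"dx":0,"dy":0.094,"dz":-0.6,"wx":0,"wy":0,"wz":0},
  {"dx":0,"dy":0.094,"dz":-0.6,"wx":0,"wy":0,"wz":0},
])

```text
time_s: 8.22
eef_pos: [0.4542, 0.2666, 0.1254]
eef_rot: [-0.002, 0.546, 0.838, -0.003]
wrist_force: [0.3, -0.7, -1.5]
opening: 0.701
grasp_force: 0.0
```

Request:
servo_tool([
  {"dx":0.0,"dy":0,"dz":-0.15,"wx":0,"wy":0,"wz":0},
  {"dx":0.0,"dy":0,"dz":-0.3,"wx":0,"wy":0,"wz":0},
  {"dx":0.0,"dy":0,"dz":-0.46,"wx":0,"wy":0,"wz":0},
  {"dx":0,"dy":0,"dz":-0.46,"wx":0,"wy":0,"wz":0},
  {"dx":0,"dy":0,"dz":-0.46,"wx":0,"wy":0,"wz":0},
])

```text
time_s: 8.63
eef_pos: [0.4566, 0.2679, 0.0836]
eef_rot: [-0.0, 0.545, 0.838, -0.0]
wrist_force: [-0.1, 0.9, 0.2]
opening: 0.7
grasp_force: 0.0
```

Request:
servo_tool([
  {"dx":-0.01,"dy":0.02,"dz":-0.02,"wx":0,"wy":0,"wz":0},
  {"dx":-0.01,"dy":0.02,"dz":-0.02,"wx":0,"wy":0,"wz":0},
  {"dx":-0.01,"dy":0.02,"dz":-0.02,"wx":0,"wy":0,"wz":0},
  {"dx":-0.01,"dy":0.02,"dz":-0.02,"wx":0,"wy":0,"wz":0},
  {"dx":-0.01,"dy":0.02,"dz":-0.02,"wx":0,"wy":0,"wz":0},
], jaw=0)

```text
time_s: 9.05
eef_pos: [0.4562, 0.271, 0.0825]
eef_rot: [0.001, 0.545, 0.839, 0.001]
wrist_force: [-1.0, 0.0, 6.4]
opening: 0.298
grasp_force: 59.7
```

Request:
servo_tool([
  {"dx":0,"dy":0,"dz":0,"wx":0,"wy":0,"wz":0},
  {"dx":0,"dy":0,"dz":0,"wx":0,"wy":0,"wz":0},
  {"dx":0,"dy":0,"dz":0,"wx":0,"wy":0,"wz":0},
  {"dx":0,"dy":0,"dz":0,"wx":0,"wy":0,"wz":0},
  {"dx":0,"dy":0,"dz":0,"wx":0,"wy":0,"wz":0},
])

```text
time_s: 9.47
eef_pos: [0.4562, 0.271, 0.0825]
eef_rot: [0.001, 0.545, 0.839, 0.001]
wrist_force: [-0.7, -0.3, 7.4]
opening: 0.295
grasp_force: 59.7
```

Request:
servo_tool([
  {"dx":0,"dy":0,"dz":0.15,"wx":0,"wy":0,"wz":0},
  {"dx":0,"dy":0,"dz":0.35,"wx":0,"wy":0,"wz":0},
  {"dx":0,"dy":0,"dz":0.55,"wx":0,"wy":0,"wz":0},
  {"dx":0,"dy":0,"dz":0.75,"wx":0,"wy":0,"wz":0},
  {"dx":0,"dy":0,"dz":0.95,"wx":0,"wy":0,"wz":0},
])

```text
time_s: 9.88
eef_pos: [0.455, 0.2706, 0.1769]
eef_rot: [-0.0, 0.545, 0.839, -0.0]
wrist_force: [0.1, 0.1, -1.5]
opening: 0.3
grasp_force: 59.5
```

Request:
servo_tool([
  {"dx":0,"dy":-0.1,"dz":0.2,"wx":0,"wy":0,"wz":0},
  {"dx":0.04,"dy":-0.3,"dz":0.4,"wx":0,"wy":0,"wz":-0.01},
  {"dx":0.08,"dy":-0.5,"dz":0.5,"wx":0,"wy":0,"wz":-0.02},
  {"dx":0.11,"dy":-0.75,"dz":0.5,"wx":0,"wy":0,"wz":-0.03},
  {"dx":0.14,"dy":-1.0,"dz":0.5,"wx":0,"wy":0,"wz":-0.04},
])

```text
time_s: 10.3
eef_pos: [0.4697, 0.17, 0.2273]
eef_rot: [0.001, 0.597, 0.803, 0.001]
wrist_force: [-0.2, 0.3, -1.6]
opening: 0.297
grasp_force: 59.6
```

Request:
servo_tool([
  {"dx":0.03,"dy":-0.25,"dz":0,"wx":0,"wy":0,"wz":0},
  {"dx":0.06,"dy":-0.5,"dz":0,"wx":0,"wy":0,"wz":0},
  {"dx":0.09,"dy":-0.75,"dz":0,"wx":0,"wy":0,"wz":0},
  {"dx":0.12,"dy":-1.0,"dz":0,"wx":0,"wy":0,"wz":0},
  {"dx":0.14,"dy":-1.0,"dz":0,"wx":0,"wy":0,"wz":0},
])

```text
time_s: 10.72
eef_pos: [0.4835, 0.0671, 0.2261]
eef_rot: [0.0, 0.598, 0.802, -0.001]
wrist_force: [-0.1, 0.3, -1.6]
opening: 0.292
grasp_force: 59.5
```

Request:
servo_tool([
  {"dx":0.03,"dy":-0.25,"dz":0,"wx":0,"wy":0,"wz":0},
  {"dx":0.06,"dy":-0.5,"dz":0,"wx":0,"wy":0,"wz":0},
  {"dx":0.09,"dy":-0.75,"dz":0,"wx":0,"wy":0,"wz":0},
  {"dx":0.12,"dy":-1.0,"dz":0,"wx":0,"wy":0,"wz":0},
  {"dx":0.14,"dy":-1.0,"dz":0,"wx":0,"wy":0,"wz":0},
])

```text
time_s: 11.13
eef_pos: [0.4976, -0.0326, 0.2262]
eef_rot: [0.0, 0.598, 0.802, -0.001]
wrist_force: [-0.5, -0.7, -1.4]
opening: 0.295
grasp_force: 59.6
```

Request:
servo_tool([
  {"dx":0.01,"dy":-0.2,"dz":0,"wx":0,"wy":0,"wz":0},
  {"dx":0.034,"dy":-0.394,"dz":0,"wx":0,"wy":0,"wz":0},
  {"dx":0.034,"dy":-0.394,"dz":-0.2,"wx":0,"wy":0,"wz":0},
  {"dx":0.034,"dy":-0.394,"dz":-0.4,"wx":0,"wy":0,"wz":0},
  {"dx":0.034,"dy":-0.394,"dz":-0.5,"wx":0,"wy":0,"wz":0},
])

```text
time_s: 11.55
eef_pos: [0.4995, -0.0679, 0.1739]
eef_rot: [-0.002, 0.597, 0.803, -0.0]
wrist_force: [-1.4, -0.3, -2.6]
opening: 0.3
grasp_force: 59.7
```

Request:
servo_tool([
  {"dx":0,"dy":0,"dz":-0.1,"wx":0,"wy":0,"wz":0},
  {"dx":0,"dy":0,"dz":-0.1,"wx":0,"wy":0,"wz":0},
  {"dx":0,"dy":0,"dz":-0.1,"wx":0,"wy":0,"wz":0},
  {"dx":0,"dy":0,"dz":-0.1,"wx":0,"wy":0,"wz":0},
  {"dx":0,"dy":0,"dz":-0.1,"wx":0,"wy":0,"wz":0},
])

```text
time_s: 11.97
eef_pos: [0.5016, -0.0688, 0.1674]
eef_rot: [0.001, 0.596, 0.803, 0.0]
wrist_force: [0.1, -0.4, -1.1]
opening: 0.296
grasp_force: 59.7
```

Run:
```python
from bench import vision,ctrl; from h import *
s=vision.camera("scene"); w=vision.camera("wrist"); o=ctrl.get_obs(); p=o["eef_pos"]; print(p,o["eef_rot"])
print("pred hole",proj(s,np.array([.501,-.072,.073])),"tip at tcp",proj(s,p-[0,0,.0725]),"shaft mid",proj(s,p-[0,0,.0425]),"collar",proj(s,p-[0,0,.0095]))
x,y=proj(s,p-[0,0,.06]).round().astype(int)
a=cv2.resize(s["frame"][y-50:y+50,x-65:x+65,::-1],None,fx=6,fy=6,interpolation=cv2.INTER_CUBIC); print("crop origin",x-65,y-50)
cv2.imwrite("pics/c4.png",a)
```

```text
[ 0.50142348 -0.06879408  0.16723482] [8.08437475e-04 5.96255680e-01 8.02794155e-01 2.34609576e-04]
pred hole [204.78054215 265.07136448] tip at tcp [204.4150442  254.66588989] shaft mid [201.50008461 241.02734214] collar [198.13773471 225.2955392 ]
crop origin 138 199
```

View pics/c4.png

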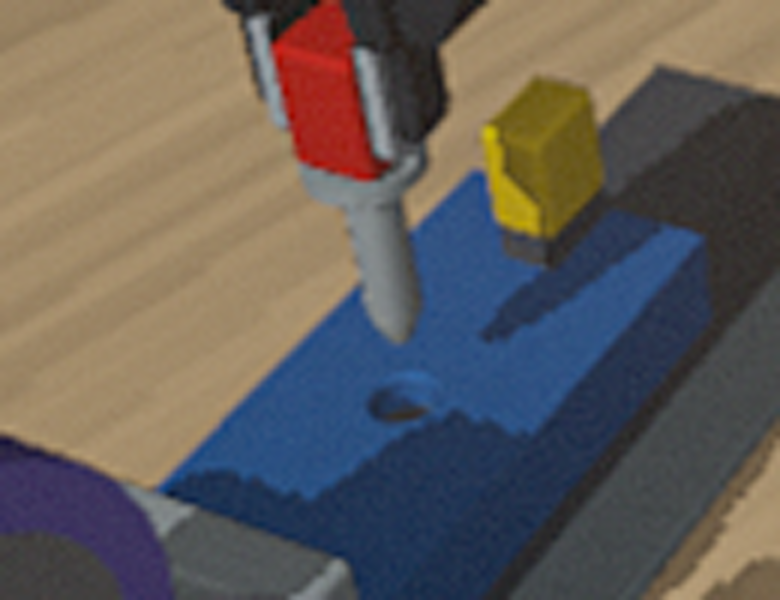

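The tip shows at about (204.6,255.7) and the hole at (205.3,265.0), both matching the predictions. Correct y by -3 mm and descend.

Request:
servo_tool([
  {"dx":-0.004,"dy":-0.032,"dz":0,"wx":0,"wy":0,"wz":0},
  {"dx":-0.004,"dy":-0.032,"dz":0,"wx":0,"wy":0,"wz":0},
  {"dx":-0.004,"dy":-0.032,"dz":-0.1,"wx":0,"wy":0,"wz":0},
  {"dx":-0.004,"dy":-0.032,"dz":-0.2,"wx":0,"wy":0,"wz":0},
  {"dx":-0.004,"dy":-0.032,"dz":-0.28,"wx":0,"wy":0,"wz":0},
])

```text
time_s: 12.48
eef_pos: [0.4998, -0.0717, 0.1367]
eef_rot: [-0.001, 0.596, 0.803, -0.0]
wrist_force: [-0.6, 0.3, -1.4]
opening: 0.293
grasp_force: 59.7
```

Request:
servo_tool([
  {"dx":0,"dy":0,"dz":-0.02,"wx":0,"wy":0,"wz":0},
  {"dx":0,"dy":0,"dz":-0.04,"wx":0,"wy":0,"wz":0},
  {"dx":0,"dy":0,"dz":-0.06,"wx":0,"wy":0,"wz":0},
  {"dx":0,"dy":0,"dz":-0.08,"wx":0,"wy":0,"wz":0},
  {"dx":0,"dy":0,"dz":-0.08,"wx":0,"wy":0,"wz":0},
])

```text
time_s: 12.9
eef_pos: [0.5003, -0.0718, 0.13]
eef_rot: [-0.0, 0.596, 0.803, -0.0]
wrist_force: [0.7, -0.1, -2.1]
opening: 0.297
grasp_force: 59.6
```

Request:
servo_tool([
  {"dx":0.004,"dy":0,"dz":-0.04,"wx":0,"wy":0,"wz":0},
  {"dx":0.004,"dy":0,"dz":-0.08,"wx":0,"wy":0,"wz":0},
  {"dx":0.004,"dy":0,"dz":-0.12,"wx":0,"wy":0,"wz":0},
  {"dx":0.004,"dy":0,"dz":-0.16,"wx":0,"wy":0,"wz":0},
  {"dx":0.004,"dy":0,"dz":-0.16,"wx":0,"wy":0,"wz":0},
])

```text
time_s: 13.32
eef_pos: [0.5001, -0.0717, 0.1132]
eef_rot: [-0.001, 0.596, 0.803, -0.0]
wrist_force: [0.0, 0.9, -2.1]
opening: 0.295
grasp_force: 59.6
```

Request:
servo_tool([
  {"dx":0,"dy":0,"dz":-0.05,"wx":0,"wy":0,"wz":0},
  {"dx":0,"dy":0,"dz":-0.1,"wx":0,"wy":0,"wz":0},
  {"dx":0,"dy":0,"dz":-0.15,"wx":0,"wy":0,"wz":0},
  {"dx":0,"dy":0,"dz":-0.2,"wx":0,"wy":0,"wz":0},
  {"dx":0,"dy":0,"dz":-0.22,"wx":0,"wy":0,"wz":0},
])

```text
time_s: 13.73
eef_pos: [0.5003, -0.0717, 0.0912]
eef_rot: [-0.001, 0.596, 0.803, -0.0]
wrist_force: [-0.6, -0.5, -1.4]
opening: 0.295
grasp_force: 59.6
```

Request:
servo_tool([
  {"dx":0,"dy":0,"dz":-0.01,"wx":0,"wy":0,"wz":0},
  {"dx":0,"dy":0,"dz":-0.02,"wx":0,"wy":0,"wz":0},
  {"dx":0,"dy":0,"dz":-0.03,"wx":0,"wy":0,"wz":0},
  {"dx":0,"dy":0,"dz":-0.03,"wx":0,"wy":0,"wz":0},
  {"dx":0,"dy":0,"dz":-0.03,"wx":0,"wy":0,"wz":0},
])

```text
time_s: 14.15
eef_pos: [0.5009, -0.0719, 0.0894]
eef_rot: [0.0, 0.596, 0.803, 0.0]
wrist_force: [0.7, -0.1, -2.1]
opening: 0.296
grasp_force: 59.6
```

Request:
servo_tool([
  {"dx":0,"dy":0,"dz":-0.01,"wx":0,"wy":0,"wz":0},
  {"dx":0,"dy":0,"dz":-0.02,"wx":0,"wy":0,"wz":0},
  {"dx":0,"dy":0,"dz":-0.03,"wx":0,"wy":0,"wz":0},
  {"dx":0,"dy":0,"dz":-0.035,"wx":0,"wy":0,"wz":0},
  {"dx":0,"dy":0,"dz":-0.035,"wx":0,"wy":0,"wz":0},
])

```text
time_s: 14.57
eef_pos: [0.5008, -0.0719, 0.0856]
eef_rot: [-0.0, 0.596, 0.803, -0.0]
wrist_force: [1.1, -0.5, -2.0]
opening: 0.296
grasp_force: 59.6
```

Request:
servo_tool([
  {"dx":0,"dy":0,"dz":-0.005,"wx":0,"wy":0,"wz":0},
  {"dx":0,"dy":0,"dz":-0.01,"wx":0,"wy":0,"wz":0},
  {"dx":0,"dy":0,"dz":-0.015,"wx":0,"wy":0,"wz":0},
  {"dx":0,"dy":0,"dz":-0.02,"wx":0,"wy":0,"wz":0},
  {"dx":0,"dy":0,"dz":-0.02,"wx":0,"wy":0,"wz":0},
])

```text
time_s: 14.98
eef_pos: [0.5009, -0.0719, 0.0855]
eef_rot: [-0.0, 0.596, 0.803, -0.0]
wrist_force: [-8.5, 1.8, 15.4]
opening: 0.297
grasp_force: 62.0
```

Collar contact came exactly at the predicted height. Release and rise.

Request:
servo_tool([
  {"dx":0,"dy":0,"dz":0.02,"wx":0,"wy":0,"wz":0},
  {"dx":0,"dy":0,"dz":0.02,"wx":0,"wy":0,"wz":0},
  {"dx":0,"dy":0,"dz":0.02,"wx":0,"wy":0,"wz":0},
  {"dx":0,"dy":0,"dz":0.02,"wx":0,"wy":0,"wz":0},
  {"dx":0,"dy":0,"dz":0.02,"wx":0,"wy":0,"wz":0},
], jaw=0.7)

```text
time_s: 15.4
eef_pos: [0.5008, -0.0719, 0.0856]
eef_rot: [-0.0, 0.596, 0.803, -0.0]
wrist_force: [0.3, -0.5, 0.4]
opening: 0.698
grasp_force: 0.0
```

Request:
servo_tool([
  {"dx":0,"dy":0,"dz":0.2,"wx":0,"wy":0,"wz":0},
  {"dx":0,"dy":0,"dz":0.4,"wx":0,"wy":0,"wz":0},
  {"dx":0,"dy":0,"dz":0.6,"wx":0,"wy":0,"wz":0},
  {"dx":0,"dy":0,"dz":0.8,"wx":0,"wy":0,"wz":0},
  {"dx":0,"dy":0,"dz":1.0,"wx":0,"wy":0,"wz":0},
])

```text
time_s: 15.82
eef_pos: [0.5006, -0.0719, 0.1865]
eef_rot: [-0.0, 0.596, 0.803, -0.0]
wrist_force: [0.5, 0.0, 0.2]
opening: 0.701
grasp_force: 0.0
```

Request:
servo_tool([
  {"dx":-0.25,"dy":0.1,"dz":0.1,"wx":0,"wy":0,"wz":0},
  {"dx":-0.5,"dy":0.2,"dz":0.2,"wx":0,"wy":0,"wz":0},
  {"dx":-0.75,"dy":0.3,"dz":0.2,"wx":0,"wy":0,"wz":0},
  {"dx":-1.0,"dy":0.4,"dz":0.2,"wx":0,"wy":0,"wz":0},
  {"dx":-1.0,"dy":0.4,"dz":0.2,"wx":0,"wy":0,"wz":0},
])

```text
time_s: 16.23
eef_pos: [0.3972, -0.03, 0.2049]
eef_rot: [-0.001, 0.596, 0.803, -0.0]
wrist_force: [1.1, 0.2, -0.4]
opening: 0.701
grasp_force: 0.0
```

Run:
```python
from bench import vision,ctrl; from h import *
s=vision.camera("scene"); t=vision.camera("top"); print(ctrl.get_obs()["wrist_force"])
P=np.array([.501,-.072,.179])
for c,n in((s,"s"),(t,"t")):
  print(n,proj(c,P),"collar",proj(c,P-[0,0,.103]))
  for k in("red","yellow"):
    for b in blobs(c,k)[:3]: print(k,b[0],b[1])
a=cv2.resize(s["frame"][180:290,140:270,::-1],(650,550),interpolation=cv2.INTER_CUBIC)
cv2.imwrite("pics/c5.png",a)
```

```text
[ 0.72439859 -0.05338623 -0.73737616]
s [194.04739128 215.57787058] collar [204.49953705 263.77557312]
red 456 [201.7 253.1]
red 382 [20.4 95.2]
red 115 [272.  167.5]
yellow 270 [225.5 224.1]
t [444.9803654  231.57050078] collar [432.07457197 232.53013031]
red 131 [436.5 232. ]
red 85 [535.2 141. ]
red 50 [288.3 302.7]
yellow 128 [400.8 242.6]
```

View pics/c5.png

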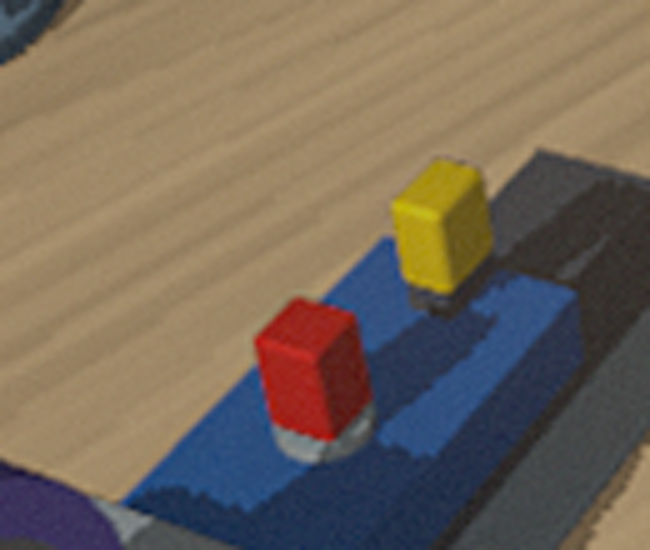

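The picture shows the pin upright, with its collar (crop 325,435) flat on the blue plate and the gripper clear.

```bash
python3 -c "
from bench import workorder; print(workorder.hand_in())"
```

```text
the job is handed in; nothing more can be done
None
```

The job is handed in (about 16 s used): the rest is at its stop and the pin is fully home with its collar flat on the rest, and I did not touch the oil can, whetstone or knife.

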